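Hang the slotted work rest on its pin and lock it

TASK

Put the grinder's slotted work rest away on the slanted tool board: raise the yellow keeper, slide the rest sideways along the ledge so that its slot runs under the head of the red pin, on until the rest comes right off the end of the ledge, drops and hangs freely by its slot on the pin. Then slide the keeper fully down again behind it, and leave the other things on the bench where they are.

Things in the scene. Friction and masses are not known exactly. Their poses are not given: they have to be found in the camera images.
- rack: Fixed green tool board, 420 mm wide, face leaning back 55 deg from level, looking away from the robot and up. Origin on the bench; x level, into the board; y level along it (left when facing it); z up. Here up-slope = (0.574,0,0.819), outward face normal = (-0.819,0,0.574). The face meets the ledge's top on the line x=-60, z=36 mm; it runs from 30 below to 170 mm above this along the slope, y -215 to 205.
- pin (a point): Steel pin, 10 mm thick, square out of the board's face, with a red round head 26 mm across (10 to 15 mm out of the face). Point on the pin's axis, 3 mm out of the face, 60 mm up-slope from the ledge's top, at rack y = -100 mm. Axes as the rack's.
- ledge_end (a point): End of the aluminium ledge, at its top, 3 mm out of the face, at rack y = -58 mm (42 mm beside the pin). The ledge is level, 16 mm deep out of the face, 10 mm high, and runs from here to rack y = 205 mm.
- rest_centre (a point): Centre of the loose work rest (0.32 to 0.52 kg): aluminium plate 130 (own y) x 90 (own x) x 6 mm (own z), flat on the board's face, lower long edge on the ledge; x up-slope, y along rack y, z out of the face. Its +y end carries the handle bar. Centre of mass near y=36, x=0 mm. It is to move towards rack -y, passing under the keeper, to the pin; push it low on the bar.
- rest_notch (a point): Resting point in the rest's slot: where the pin's axis sits when hung (rest's x=23, y=36 mm; it can lie at y 27 to 39). The slot is open at the plate's end y=-65, 14 mm high (x 8 to 22), and ends at y=44; from y=22 to 44 a notch widens it up to x=28. The rest tips and drops off the ledge while the pin is at y=26 to 36; push on till the slot's end nearly stops it (y=39). Hung, it is 8 mm lower.
- rest_bar (a point): Centre of the rest's blue steel handle bar, along the whole +y end of the plate: 10 mm wide (y = 55 to 65 mm of the plate), 90 mm long up the slope, standing 34 mm proud of the plate (40 mm out of the board's face). The point is 23 mm out of the face. Its outer side faces rack +y.
- keeper (a joint): Yellow sliding keeper on the board's face. 0 m = fully down, 0.045 m = fully up the slope; stays where left, friction about 2.5 N. Bar 12 mm wide, 10 mm proud of the face, at rack y = -48 mm (52 mm beside the pin). Its lower end is 60 mm up-slope of the ledge when down, so it blocks the 90 mm wide rest until raised over 0.032 m; it then ends up behind the hung rest.
- keeper_tab (a point): Centre of the keeper's black grip tab: 14 mm wide (along rack y), 16 mm along the slope, 10 to 34 mm out of the face. With the keeper down it is 123 mm up-slope of the ledge. Can be pinched from above across the 14 mm, or pushed.
- stick0_mark (a point): a bystander: loose round wooden stick, 160 mm long, 12 mm thick, lying on the bench; point at its middle
- stick1_mark (a point): a bystander: loose round wooden stick, 160 mm long, 12 mm thick, lying on the bench; point at its middle
- stick2_mark (a point): a bystander: loose round wooden stick, 160 mm long, 12 mm thick, lying on the bench; point at its middle
- brush_mark (a point): a bystander: loose brush lying on the bench
- jar_mark (a point): a bystander: loose amber glass jar, 70 mm across, 90 mm tall, beside the board; point half-way up
- wheel_mark (a point): a bystander: loose spare grinding wheel, 140 mm across, 20 mm thick, lying flat beside the board; point at its centre
- tray_mark (a point): a bystander: loose grey plastic tray 130 x 180 x 35 mm; point at its centre
There are look-alikes about, which are no part of the job. What is shaped like the part that bears rest_centre but black or orange is not meant.

How it is judged:
On the way:
1. the rest hangs by its slot on the pin (x of pin in the frame of rest_centre between 0.019 and 0.027 m and y of pin in the frame of rest_centre between 0.023 and 0.043 m and z of pin in the frame of rest_centre between -0.008 and 0.006 m and angle between the y axis of rest_centre and the y axis of rack, either way round below 0.26 rad), for 0.2 s.
At the end, for the whole second after the job is handed in: The rest hangs on the pin: in the rest's frame the pin is in the notch (x 19 to 27 mm, y 23 to 43 mm) and under its head (plate within about 7 mm of the face), the rest is level along the board within 15 degrees and at rest, and the keeper is down within 6 mm (all of step 1 and value of joint keeper below 0.006 m and linear speed of rest below 0.02 m/s); the robot touches nothing.
It fails at once if a bystander is moved by more than 30 mm (distance of any of stick0_mark, stick1_mark, stick2_mark, brush_mark, jar_mark, wheel_mark, tray_mark from where it was at the start of the episode above 0.03 m).
It also fails if it takes over 67 s, if anything falls off the work surface, if the arm or the gripper's body presses on something with over 40 N, if the wrist force passes 120 N, or if a joint passes its speed limit or range.

ROBOT

A 6-joint arm with a two-finger parallel gripper is mounted at the origin on the work surface. World frame = base frame: x ahead of the robot, y to its left, z up, the work surface at z = 0. Lengths are in m, angles in rad, forces in N, time in s.
With the tool pointing down it reaches from about 0.3 to 0.75 m from the base axis. Payload 8.5 kg.
Tool frame: the origin (TCP) lies midway between the tips of the shut fingers; the grasp point (between the pads) lies 19 mm behind it; z points along the fingers, y is the line along which they close (so a half turn about z gives the same grasp; the last joint's range is limited). The gripper opens to 88 mm and grips with 3 to 60 N. Pads are 18 mm wide; open, the fingers measure 123 mm over their backs; the gripper's body (75 mm by 187 mm) begins 45 mm behind the grasp point.
Start: joints at [1.043, 0.381, 1.297, -0, 1.464, -0.215], TCP at [0.169, 0.523, 0.239] pointing down, gripper open.
Joint ranges: [-3.11, 3.11], [-0.89, 2.33], [0.22, 2.48], [-1.42, 4.56], [0.17, 2.85], [-2.88, 2.88]. Speed limits (rad/s): [2.39, 2.39, 3.14, 3.14, 3.14, 3.14].

INTERFACE

Orientations are given as a rotation vector (axis times angle).
In Python, from plant import r gives the robot as it stands. The module is installed in compiled form; this text tells all that it offers. Calls block until the motion is done:
- r.goto(position, orientation): joint-space move of the TCP to a pose.
- r.move_l(position, attitude=None, velocity=0.15): straight line of the TCP; attitude=None keeps the orientation; velocity is the mean speed in m/s.
- r.movej(angles): joint-space move.
- r.open_gripper() and r.grasp(strength=None): open the fingers fully, or close them until they stop; strength is the grip in N (None keeps the last).
- r.pause(seconds).
- r.ik(position, orientation): joint angles nearest the present ones, or None.
- r.sense(): the state.
- r.camera(name): name is "scene" or "top"; returns a dict with "pixels" (480x640x3 uint8, red, green, blue), "vfov" (degrees; the focal length in pixels is half the picture's height over the tangent of half this angle, whatever the lens; pixels are square), "cx", "cy" (the principal point, pixels), "distortion" ([k1, k2, p1, p2, k3] as OpenCV has them; the pictures are not rectified), "xyz" and "orientation" of the camera in the world. Camera axes: x right, y down, z forward; pixel columns grow to the right and rows downward; lengths in m; the calibration is good to about 2 mm. A picture is of the moment at which its call begins. There is no depth.
A pose or a line that the arm cannot do raises r.Unreachable and nothing moves.
- r.finish_job(): hands the job in; it is judged then, once.
Trained networks look in the newest picture that a camera, given by its name, has taken for a name from the list of things; names that differ only in an ending like _2 or _b are one class to them, and where a whole thing is asked for, a point or a joint stands for the part that bears it (a point fixed in the world has none). Each returns a list of dicts, best first, with "p" (0 to 1); they miss things now and then, are a little off and sometimes report something else, mostly with a low value. They report only what shows in the picture. A call takes as long as a camera call. They do not tell look-alikes from the thing itself.
- r.find_in(camera, label): "xyz" ([x, y, z] in m, in world coordinates, good to about 4 mm: the middle of the surface that is visible of it).
- r.outline_of(camera, label): "mask" (480x640 bool, what is visible of it).
- r.tip_of(camera, label): "xyz" ([x, y, z] in m, in world coordinates, good to about 4 mm: a listed point, or the origin of a listed thing).
The state is a dict: "t": time; "joints": joint angles; "joint_velocities": joint speeds; "effort": joint torques, N m; "ee_pos": TCP position; "ee_rot": TCP orientation; "force": force on the tool from outside, world axes, zero at the start; "wrist_torque": the same for the moment, N m; "width": finger opening in m; "finger_force": force on a finger pad.
Only numpy, scipy, OpenCV 4.12 (cv2) and the standard library are available. Lean on these libraries where they do the work, as an engineer would, in place of code of your own. Each camera call takes 0.05 s, during which the arm holds its last target. There are 200 camera calls.

## Working session

There is one attempt and no reset: what is moved stays moved. The work goes in short steps, each a Python script; the robot and the scene stay as the last script left them, time stands still between calls to the robot, and variables do not carry over. Pictures are saved under pics/ and viewed, at most 10 in all, crops included, and the job is handed in when it is done.

```bash
mkdir -p pics
python3 - <<'E'
from plant import r
import cv2,numpy as np
for c in("scene","top"):
    d=r.camera(c); cv2.imwrite(f"pics/{c}0.png",d["pixels"][:,:,::-1]); print(c,d["vfov"],np.round(d["xyz"],3),np.round(d["orientation"],3),d["distortion"])
    for l in("rack","pin","ledge_end","rest_centre","rest_notch","rest_bar","keeper_tab","jar_mark","wheel_mark","tray_mark","brush_mark","stick0_mark"):
        print(l,[(np.round(q["xyz"],3).tolist(),round(q["p"],2)) for q in r.tip_of(c,l)])
print(r.sense()["t"])
E
```

```text
scene 42.09878611268638 [ 1.396 -0.381  1.105] [-2.092 -1.321  0.529] [-0.19479109  0.          0.          0.          0.        ]
rack [([0.53, -0.04, 0.004], 0.66)]
pin [([0.55, 0.061, 0.084], 0.8)]
ledge_end [([0.586, 0.019, 0.04], 0.73), ([0.655, 0.086, 0.006], 0.37)]
rest_centre [([0.295, 0.236, 0.023], 0.89), ([0.826, -0.021, 0.022], 0.84), ([0.567, -0.087, 0.075], 0.74), ([0.282, -0.225, 0.017], 0.73), ([0.606, -0.436, 0.018], 0.53)]
rest_notch [([0.259, -0.186, 0.032], 0.95), ([0.559, -0.125, 0.093], 0.66), ([0.822, 0.02, 0.028], 0.64), ([0.326, 0.203, 0.032], 0.63)]
rest_bar [([0.304, 0.177, 0.018], 0.9), ([0.59, -0.145, 0.083], 0.89), ([0.855, 0.039, 0.018], 0.89), ([0.436, -0.354, 0.048], 0.73), ([0.281, -0.153, 0.018], 0.68)]
keeper_tab [([0.569, -0.087, 0.077], 0.67), ([0.522, 0.004, 0.16], 0.5), ([0.436, -0.354, 0.048], 0.18)]
jar_mark [([0.434, -0.356, 0.053], 0.59)]
wheel_mark [([0.435, 0.389, 0.012], 0.64)]
tray_mark [([0.605, -0.434, 0.018], 0.75)]
brush_mark [([0.601, 0.429, 0.013], 0.71)]
stick0_mark [([0.655, 0.085, 0.007], 0.76)]
top 47.794471939600804 [0.462 0
[... 307 characters left out ...]
.019], 0.89), ([0.571, -0.082, 0.076], 0.73), ([0.298, 0.237, 0.02], 0.72), ([0.281, -0.222, 0.02], 0.58)]
rest_notch [([0.329, 0.206, 0.031], 0.84), ([0.253, -0.187, 0.033], 0.83), ([0.819, 0.021, 0.029], 0.76), ([0.557, -0.122, 0.092], 0.65)]
rest_bar [([0.272, -0.156, 0.017], 0.88), ([0.854, 0.039, 0.023], 0.75), ([0.592, -0.144, 0.084], 0.7), ([0.309, 0.173, 0.014], 0.67)]
keeper_tab [([0.53, 0.007, 0.159], 0.57)]
jar_mark [([0.433, -0.352, 0.045], 0.72)]
wheel_mark [([0.433, 0.394, 0.013], 0.66)]
tray_mark [([0.604, -0.44, 0.022], 0.77)]
brush_mark [([0.604, 0.429, 0.015], 0.68), ([0.7, -0.032, 0.007], 0.53)]
stick0_mark [([0.655, 0.089, 0.004], 0.53), ([0.435, 0.394, 0.012], 0.32)]
1.3
```

View pics/scene0.png

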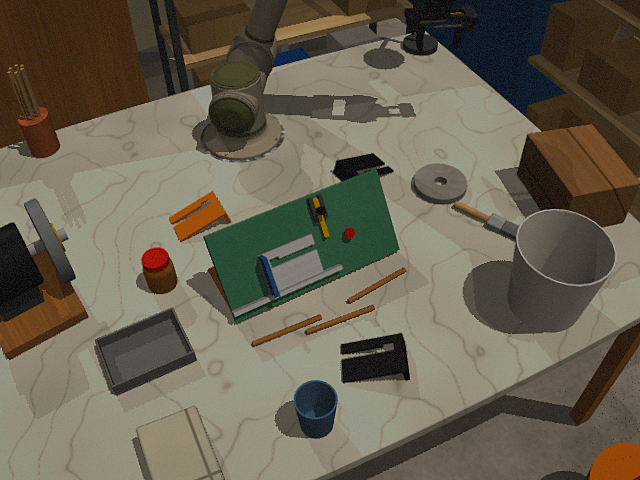

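View pics/top0.png

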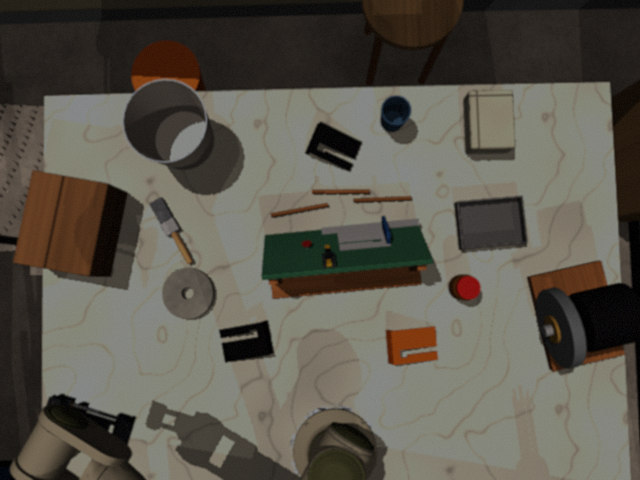

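The pictures show the green board at the centre. The grey rest with the blue bar is at scene (268,275) / top (387,230), the red pin at (349,233) / (307,244), and the yellow keeper with its black tab at (320,212) / (328,255). The black and orange look-alikes and the sticks lie apart from the board. Next I fit the rack frame and check tool tilts.

```bash
cat > h.py <<'E'
from plant import r
import numpy as np
from scipy.optimize import least_squares
from scipy.spatial.transform import Rotation as R
U=np.array([.5736,0,.8192]);N=np.array([-.8192,0,.5736]);O=np.array([-.060,0,.036])
def loc(u,y,n): return O+u*U+n*N+np.array([0,y,0])      # slope coords -> rack
def W(p,F): return R.from_euler('z',F[2]).apply(p)+[F[0],F[1],0]
def inv(p,F): # world -> (u,y,n)
    q=R.from_euler('z',-F[2]).apply(np.array(p)-[F[0],F[1],0])-O
    return np.array([q@U,q[1],q@N])
def ori(F,tilt,s=1): # tool z tilted from down towards the face
    z=np.array([np.sin(tilt),0,-np.cos(tilt)]);y=np.array([0,s,0.])
    M=np.column_stack([np.cross(y,z),y,z]); return (R.from_euler('z',F[2])*R.from_matrix(M)).as_rotvec()
E
python3 - <<'E'
from h import *
from collections import defaultdict
near={"rack":(.53,-.04,0),"pin":(.55,.061,.085),"ledge_end":(.587,.021,.039),"rest_bar":(.59,-.145,.084),"rest_centre":(.57,-.085,.075),"rest_notch":(.558,-.123,.093),"keeper_tab":(.526,.005,.16)}
m=defaultdict(list)
for k in range(2):
  for c in("scene","top"):
    r.camera(c)
    for l in near:
      for q in r.tip_of(c,l):
        if np.linalg.norm(np.array(q["xyz"])-near[l])<.02: m[l].append(q["xyz"])
for l in m: print(l,len(m[l]),np.round(np.mean(m[l],0),4),np.round(np.std(m[l],0),4))
M={l:np.mean(v,0) for l,v in m.items()}
mod={"rack":np.zeros(3),"pin":loc(.06,-.1,.003),"ledge_end":loc(0,-.058,.003)}
def res(p):
    F=p[:3];o=[M[l]-W(mod[l],F) for l in mod if l in M]
    yr=p[3]
    for l,u,dy,n in(("rest_bar",.045,.06,.023),("rest_centre",.045,0,.003),("rest_notch",.068,.036,.003)):
        if l in M:o.append(M[l]-W(loc(u,yr+dy,n),F))
    if "keeper_tab" in M:o.append(.7*(M["keeper_tab"]-W(loc(.123+p[4],-.048,.022),F)))
    return np.concatenate(o)/.004
s=least_squares(res,[.53,-.04,np.pi,.05,0],loss='soft_l1');F=s.x[:3]
print(np.round(s.x,4));print(np.round(s.fun.reshape(-1,3)*4,1))
np.save("F.npy",s.x)
for t in np.radians([0,15,25,35,45,55]):
  o=[]
  for s_ in(1,-1):
    for P in(loc(.123,-.048,.022),loc(.168,-.048,.022),loc(.123,-.048,.1),loc(.02,s.x[3]+.09,.01),loc(.02,-.10,.01),loc(.02,s.x[3]+.09,.1)):
      o.append(r.ik(W(P,F),ori(F,t,s_)) is not None)
  print(round(np.degrees(t)),o)
E
```

```text
rack 4 [ 5.28e-01 -4.00e-02  5.00e-04] [0.0003 0.0012 0.0023]
pin 4 [0.547  0.0582 0.0854] [0.0022 0.0013 0.0015]
ledge_end 4 [0.5867 0.023  0.0392] [0.0012 0.0022 0.0026]
rest_bar 4 [ 0.5914 -0.1467  0.0834] [0.0013 0.0025 0.0015]
rest_centre 4 [ 0.5689 -0.0857  0.0759] [0.0017 0.0025 0.0014]
rest_notch 4 [ 0.5584 -0.1222  0.0942] [0.0011 0.0016 0.0014]
keeper_tab 4 [0.5258 0.0076 0.1582] [0.003  0.0011 0.0015]
[ 0.5284 -0.041   3.227   0.0487  0.0105]
[[-0.4  1.1  0.5]
 [-0.8 -2.8 -1.4]
 [ 1.   0.9  1.4]
 [ 0.9 -1.9 -2.7]
 [-0.2  0.7  1.3]
 [-0.6  1.1  0.7]
 [ 0.1  0.5  0.1]]
0 [True, True, True, True, True, True, True, True, True, True, True, True]
15 [True, True, True, True, True, True, True, True, True, True, True, True]
25 [True, True, True, True, True, True, True, True, True, True, True, True]
35 [True, True, True, True, True, True, True, True, True, True, True, True]
45 [True, True, True, True, True, True, True, True, True, True, True, True]
55 [True, True, True, True, True, False, True, True, True, True, True, False]
```

Run:
```python
from h import *
import cv2
X=np.load("F.npy");F=X[:3];T=np.radians(45)
cands=[ori(F,T,s) for s in(1,-1)]
hp=W(loc(.15,-.048,.22),F); J=r.sense()["joints"]
o=min(cands,key=lambda a:np.abs(np.array(r.ik(hp,a))-J).max()); np.save("o.npy",o)
print(np.round(r.ik(hp,o),2))
r.goto(hp,o); r.open_gripper()
ut=.123+X[4]-.003
r.move_l(W(loc(ut,-.048,.06),F)); print(np.round(r.sense()["force"],1))
r.move_l(W(loc(ut,-.048,.014),F),velocity=.06); s=r.sense();print(np.round(s["force"],1))
r.grasp(20); s=r.sense();print(s["width"],s["finger_force"],np.round(s["force"],1),s["t"])
d=r.camera("scene");cv2.imwrite("pics/s1.png",cv2.resize(d["pixels"][130:350,160:460,::-1],None,fx=2.5,fy=2.5))
```

```text
Traceback (most recent call last):
TypeError: unsupported operand type(s) for -: 'NoneType' and 'float'
```

Run:
```python
from h import *
import cv2
X=np.load("F.npy");F=X[:3];T=np.radians(45)
J=np.array(r.sense()["joints"])
for u,n in((.22,.16),(.2,.14),(.17,.13),(.14,.12)):
    hp=W(loc(u,-.048,n),F)
    c=[(np.abs(np.array(q)-J).max(),s,q) for s in(1,-1) if (q:=r.ik(hp,ori(F,T,s))) is not None]
    if c: break
_,s,q=min(c,key=lambda a:a[0]); o=ori(F,T,s); np.save("o.npy",o); print(u,n,s,np.round(q,2),np.round(hp,3))
r.goto(r.sense()["ee_pos"]+np.array([.1,-.1,.13]),r.sense()["ee_rot"])
r.goto(hp,o); r.open_gripper()
ut=.123+X[4]-.003
r.move_l(W(loc(ut,-.048,.06),F)); print(np.round(r.sense()["force"],1))
r.move_l(W(loc(ut,-.048,.014),F),velocity=.06); s=r.sense();print(np.round(s["force"],1))
r.grasp(20); s=r.sense();print(s["width"],s["finger_force"],np.round(s["force"],1),s["t"])
d=r.camera("scene");cv2.imwrite("pics/s1.png",cv2.resize(d["pixels"][130:350,160:460,::-1],None,fx=2.5,fy=2.5))
```

```text
0.22 0.16 1 [-0.12  0.82  0.51 -0.27  2.58  1.19] [0.589 0.012 0.308]
[-0.6  0.3  0.1]
[-1.2  0.3 -0.8]
0.013763936467546284 19.994417890557088 [ 0.9  1.  -0.5] 8.9
```

View pics/s1.png

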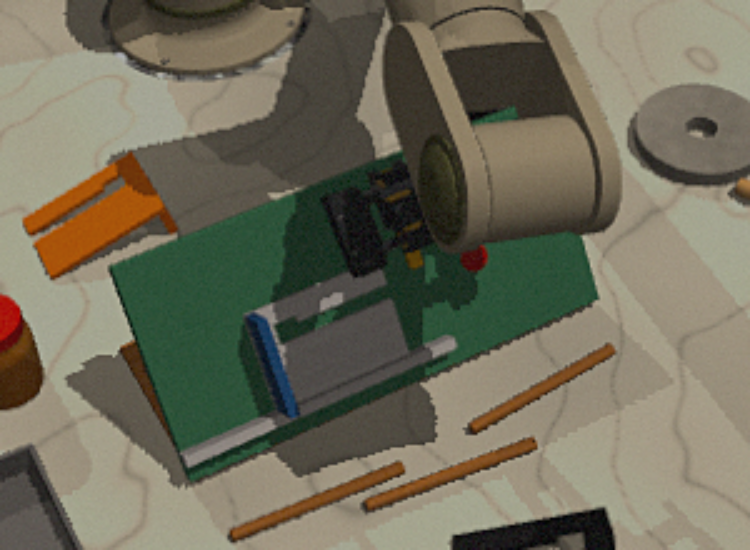

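The gripper holds the tab: the width is 13.8 mm and the fingers sit at crop (400,210). I raise it in small steps until it meets the stop.

Run:
```python
from h import *
X=np.load("F.npy");F=X[:3]
p0=np.array(r.sense()["ee_pos"]);Uw=R.from_euler('z',F[2]).apply(U)
for k in [.015,.025,.029,.032,.034,.036,.038,.040,.042]:
    r.move_l(p0+k*Uw,velocity=.05); s=r.sense();f=np.array(s["force"])@Uw
    print(k,round(f,1),np.round(s["force"],1),round(s["width"],4))
    if f<-10: break
r.open_gripper()
print(inv(s["ee_pos"],F))
r.camera("top");r.camera("scene")
print([np.round(inv(q["xyz"],F),4) for c in("top","scene") for q in r.tip_of(c,"keeper_tab")])
ut=inv(s["ee_pos"],F)
r.move_l(W(loc(ut[0],ut[1],.10),F)); 
for c in("top","scene"):
    r.camera(c);print([(np.round(inv(q["xyz"],F),4),round(q["p"],2)) for q in r.tip_of(c,"keeper_tab")])
print(r.sense()["t"])
```

```text
0.015 1.8 [-0.7  2.   1.8] 0.0139
0.025 0.9 [-0.6  2.8  0.9] 0.0142
0.029 0.4 [-0.4  4.3  0.5] 0.014
0.032 -1.0 [1.5 4.1 0.1] 0.0141
0.034 -0.8 [-0.3  4.7 -0.9] 0.014
0.036 -10.6 [ 5.9  5.6 -8.4] 0.0135
[ 0.16488584 -0.0482872   0.01396862]
[array([ 0.1713, -0.0482,  0.0224])]
[(array([ 0.1665, -0.0484,  0.0239]), 0.52)]
[(array([ 0.1696, -0.0501,  0.0201]), 0.56), (array([-0.0908,  0.0096,  0.0791]), 0.35)]
13.0333
```

Run:
```python
from h import *
import cv2
X=np.load("F.npy");F=X[:3];n=.014;u=.02
r.grasp(10); y=X[3]+.065+.0175+.022
print(r.sense()["width"])
r.move_l(W(loc(.07,y,.10),F)); r.move_l(W(loc(u,y,.10),F));r.move_l(W(loc(u,y,n),F),velocity=.08)
Yw=R.from_euler('z',F[2]).apply([0,1,0.]);Nw=R.from_euler('z',F[2]).apply(N);Uw=R.from_euler('z',F[2]).apply(U)
ye=-.1365+.065+.0175+.03   # first stop short of the drop
while y>ye:
    y=max(y-.015,ye); r.move_l(W(loc(u,y,n),F),velocity=.06); f=np.array(r.sense()["force"])
    print(round(y,3),[round(f@a,1) for a in(Uw,Yw,Nw)])
    if f@Yw>12: break
for c in("top","scene"):
    d=r.camera(c)
    for l in("rest_bar","rest_notch","rest_centre"): print(c,l,[np.round(v,3) for q in r.tip_of(c,l) if abs((v:=inv(q["xyz"],F))[2])<.04 and abs(v[0]-.05)<.05])
cv2.imwrite("pics/s2.png",cv2.resize(d["pixels"][130:350,160:460,::-1],None,fx=2.5,fy=2.5))
print(r.sense()["t"])
```

```text
0.0006576153183044798
0.138 [np.float64(-0.7), np.float64(0.1), np.float64(-0.9)]
0.123 [np.float64(-0.8), np.float64(0.3), np.float64(0.7)]
0.108 [np.float64(0.8), np.float64(0.4), np.float64(-0.2)]
0.093 [np.float64(-0.2), np.float64(0.1), np.float64(0.8)]
0.078 [np.float64(-0.4), np.float64(-0.7), np.float64(-0.6)]
0.063 [np.float64(-0.0), np.float64(0.8), np.float64(0.4)]
0.048 [np.float64(1.0), np.float64(-0.2), np.float64(0.1)]
0.033 [np.float64(0.3), np.float64(-0.8), np.float64(-0.4)]
0.018 [np.float64(-0.2), np.float64(0.1), np.float64(1.3)]
0.003 [np.float64(0.2), np.float64(0.6), np.float64(-0.2)]
-0.012 [np.float64(-0.1), np.float64(0.5), np.float64(0.0)]
-0.024 [np.float64(0.6), np.float64(0.7), np.float64(-0.4)]
top rest_bar []
top rest_notch []
top rest_centre []
scene rest_bar []
scene rest_notch []
scene rest_centre [array([ 0.04 , -0.109,  0.003])]
22.825
```

View pics/s2.png

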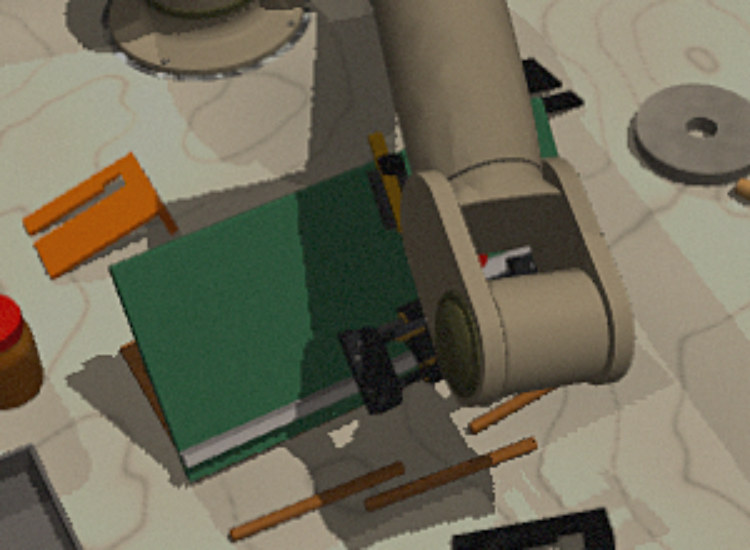

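Run:
```python
from h import *
import cv2
X=np.load("F.npy");F=X[:3];n=.014;u=.02
Rz=R.from_euler('z',F[2]);Yw,Nw,Uw=(Rz.apply(a) for a in([0,1,0.],N,U))
y=-.024
while y>-.062:
    y-=.0025; r.move_l(W(loc(u,y,n),F),velocity=.03); f=np.array(r.sense()["force"])
    print(round(y,4),[round(float(f@a),1) for a in(Uw,Yw,Nw)])
    if f@Yw>7: break
r.pause(.3); print(np.round(r.sense()["force"]@Yw,1))
# back off along +y, then out
r.move_l(W(loc(u,y+.03,n),F),velocity=.05); r.move_l(W(loc(u,y+.03,.10),F)); r.move_l(W(loc(.2,.06,.14),F))
for c in("top","scene"):
    d=r.camera(c)
    for l in("rest_bar","rest_notch","rest_centre","pin"): print(c,l,[np.round(v,3) for q in r.tip_of(c,l) if abs((v:=inv(q["xyz"],F))[2])<.04 and abs(v[0]-.05)<.05])
cv2.imwrite("pics/s3.png",cv2.resize(d["pixels"][130:350,160:460,::-1],None,fx=2.5,fy=2.5))
print(r.sense()["t"])
```

```text
-0.0265 [-0.0, 1.3, -0.5]
-0.029 [-0.4, 0.3, 0.3]
-0.0315 [-0.5, 0.3, -0.2]
-0.034 [0.7, -0.2, 0.6]
-0.0365 [-0.4, -0.2, -0.3]
-0.039 [0.4, 0.1, -0.3]
-0.0415 [0.5, 0.7, -0.3]
-0.044 [-0.4, -0.0, -0.5]
-0.0465 [-0.3, 0.6, -0.4]
-0.049 [-1.1, -0.1, 0.3]
-0.0515 [-0.3, 0.5, -0.3]
-0.054 [-1.0, 1.0, -0.4]
-0.0565 [-1.1, 0.9, -0.4]
-0.059 [-4.4, 6.6, 1.1]
-0.0615 [-6.5, 12.1, 1.3]
12.1
top rest_bar [array([ 0.032, -0.079,  0.024])]
top rest_notch [array([ 0.061, -0.104,  0.002])]
top rest_centre [array([ 0.038, -0.141,  0.009])]
top pin [array([ 0.059, -0.099,  0.003])]
scene rest_bar [array([ 0.032, -0.078,  0.023])]
scene rest_notch [array([ 0.056, -0.103,  0.002])]
scene rest_centre []
scene pin [array([ 0.059, -0.099,  0.005])]
30.375
```

View pics/s3.png

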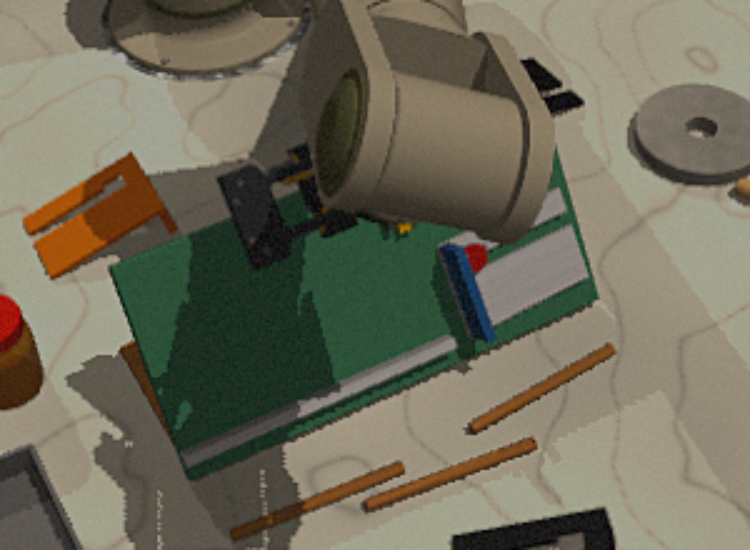

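The rest hangs: the blue bar is at crop (468,295) and the plate is off the ledge with the pin head at (478,258). Estimates put the pin at about 38 mm along the slot. Next I bring the keeper down.

Run:
```python
from h import *
import cv2
X=np.load("F.npy");F=X[:3];n=.014
Rz=R.from_euler('z',F[2]);Yw,Nw,Uw=(Rz.apply(a) for a in([0,1,0.],N,U))
u0=.1649;y=-.048
r.move_l(W(loc(u0,y,.12),F)); r.open_gripper()
r.move_l(W(loc(u0,y,.06),F)); r.move_l(W(loc(u0,y,n),F),velocity=.06)
r.grasp(20); s=r.sense();print(s["width"])
for k in [.02,.035,.040,.042,.044,.046,.048,.050]:
    r.move_l(W(loc(u0-k,y,n),F),velocity=.05); s=r.sense();f=np.array(s["force"])
    print(k,[round(float(f@a),1) for a in(Uw,Yw,Nw)],round(s["width"],4))
    if f@Uw>9: break
r.open_gripper(); r.move_l(W(loc(u0-k,y,.10),F)); r.move_l(W(loc(.21,.10,.15),F))
r.pause(.5)
for c in("top","scene"):
    d=r.camera(c)
    for l in("rest_bar","rest_notch","rest_centre","keeper_tab"): print(c,l,[np.round(v,3) for q in r.tip_of(c,l) if abs((v:=inv(q["xyz"],F))[2])<.04 and abs(v[0]-.08)<.1])
cv2.imwrite("pics/s4.png",cv2.resize(d["pixels"][130:350,160:460,::-1],None,fx=2.5,fy=2.5))
print(r.sense()["t"])
```

```text
0.01391178065642417
0.02 [-3.4, -4.6, 1.0] 0.0142
0.035 [-3.7, -4.6, 0.7] 0.0136
0.04 [-3.0, -3.6, 0.5] 0.0137
0.042 [-0.9, -4.4, 0.9] 0.0139
0.044 [0.0, -3.2, 0.9] 0.0136
0.046 [7.3, -4.0, 0.6] 0.0134
0.048 [17.4, -3.4, 0.5] 0.0136
top rest_bar [array([ 0.032, -0.08 ,  0.023])]
top rest_notch [array([ 0.058, -0.107,  0.004])]
top rest_centre [array([ 0.035, -0.144,  0.006])]
top keeper_tab [array([ 0.039, -0.143,  0.007]), array([ 0.059, -0.104, -0.   ])]
scene rest_bar [array([ 0.034, -0.078,  0.025])]
scene rest_notch [array([ 0.055, -0.101,  0.005])]
scene rest_centre [array([ 0.037, -0.141,  0.007])]
scene keeper_tab []
41.6833
```

View pics/s4.png

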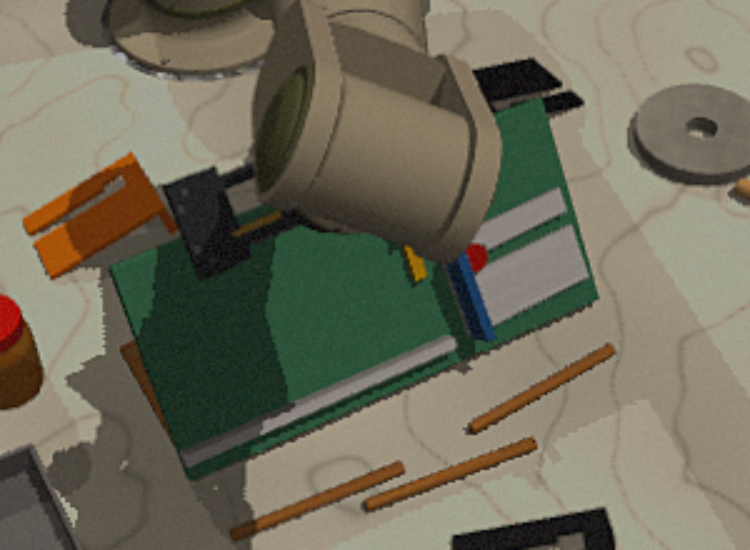

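The keeper's lower end is at crop (418,278), on its bottom stop (17 N felt after the expected 45 mm of travel). The rest still hangs level, the sticks have not moved and the arm is clear. I hand the job in.

```bash
python3 -c "
from plant import r
print(r.finish_job())"
```

```text
the job is handed in; nothing more can be done
None
```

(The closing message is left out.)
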